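# Stir the berry beads for the winter planters

### The job

Take the green-handled wooden stirrer out of its terracotta jar and, with its foot right down near the floor of the white bowl, stir through the ring of berry beads at least one full turn counterclockwise (seen from above), starting and finishing the turn at the side of the bowl nearest the robot, so that the gold bead gets shifted. Keep the beads in the bowl, then stand the stirrer foot down in its terracotta jar again and let go.

Things in the scene. Friction and masses are not known exactly. Their poses are not given: they have to be found in the camera images.
- stirrer_tip (a point): Underside centre of the stirrer's foot; z points up to its grip. Straight round stick, 180 mm long, 60 g, standing loose and upright in its jar: pale wood foot 22 mm across, 14 mm high; pale shaft 12 mm across; green round grip 22 mm across, 122 to 180 mm above this point, taken from above at any yaw. Not the blue and black brush in the white jar.
- bowl: White bowl, fixed to the bench, axes parallel to the world's (-x: side nearest the robot). Origin: underside centre. Flat inner floor 5 mm up, 152 mm across; rim 62 mm high, 196 mm across. Seven 26 mm beads, 12 g each (one gold, four red, two ivory), lie in a loose ring 40 mm from its centre; the middle is free. Not the wooden bowl of pine cones.
- jar: Terracotta-coloured straight round jar, fixed to the bench, 70 mm high, 56 mm across outside, 48 mm inside, inner floor 5 mm above the bench. Origin: centre of its underside. The stirrer starts in it and goes back into it.
- gold_bead: The one gold bead, a 26 mm ball loose in the white bowl. Origin: the point of its surface that is lowest at the start; it turns with the ball as it rolls.
There are look-alikes about, which are no part of the job. What is shaped like the part that bears stirrer_tip but pink is not meant.

How it is judged:
On the way, in this order (a step that is already met when the one before it is completed fails the run):
1. the stirrer's foot is down in the white bowl, at the side nearest the robot (x of stirrer_tip in the frame of bowl below -0.022 m and y of stirrer_tip in the frame of bowl between -0.022 and 0.022 m and horizontal distance between stirrer_tip and bowl below 0.08 m and z of stirrer_tip in the frame of bowl below 0.025 m), for 0.04 s.
2. stirred round to the robot's right (-y) side (y of stirrer_tip in the frame of bowl below -0.022 m and x of stirrer_tip in the frame of bowl between -0.022 and 0.022 m and horizontal distance between stirrer_tip and bowl below 0.08 m and z of stirrer_tip in the frame of bowl below 0.025 m), for 0.04 s.
3. stirred on round to the far side (x of stirrer_tip in the frame of bowl above 0.022 m and y of stirrer_tip in the frame of bowl between -0.022 and 0.022 m and horizontal distance between stirrer_tip and bowl below 0.08 m and z of stirrer_tip in the frame of bowl below 0.025 m), for 0.04 s.
4. stirred on round to the robot's left (+y) side (y of stirrer_tip in the frame of bowl above 0.022 m and x of stirrer_tip in the frame of bowl between -0.022 and 0.022 m and horizontal distance between stirrer_tip and bowl below 0.08 m and z of stirrer_tip in the frame of bowl below 0.025 m), for 0.04 s.
5. back at the side nearest the robot, the gold bead shifted by more than 8 mm (all of step 1 and distance of gold_bead from where it was at the start of the episode above 0.008 m), for 0.04 s.
At the end, for the whole second after the job is handed in: The stirrer stands foot down in the terracotta jar: foot within 20 mm of the jar's axis and less than 20 mm above the jar's underside, leaning less than 28 degrees. The gold bead is in the white bowl. A side of the bowl counts when the foot is over 22 mm out towards it and within 20 mm of the floor (horizontal distance between stirrer_tip and jar below 0.02 m and z of stirrer_tip in the frame of jar below 0.02 m and angle between stirrer_tip's own z axis and vertical below 0.5 rad and horizontal distance between gold_bead and bowl below 0.095 m and height (world z) of gold_bead below 0.06 m); the robot touches nothing.
It fails at once if the gold bead leaves the white bowl (horizontal distance between gold_bead and bowl above 0.1 m or height (world z) of gold_bead above 0.09 m).
It also fails if it takes over 48 s, if anything falls off the work surface, if the arm or the gripper's body presses on something with over 40 N, if the wrist force passes 120 N, or if a joint passes its speed limit or range.

### The arm

A 6-joint arm with a two-finger parallel gripper is mounted at the origin on the work surface. World frame = base frame: x ahead of the robot, y to its left, z up, the work surface at z = 0. Lengths are in m, angles in rad, forces in N, time in s.
With the tool pointing down it reaches from about 0.275 to 0.725 m from the base axis. Payload 15.9 kg.
Tool frame: the origin (TCP) lies on the mounting face of the last link; the fingertips stand 173 mm ahead of it and the grasp point (between the pads) lies 155 mm ahead of it; z points along the fingers, y is the line along which they close (so a half turn about z gives the same grasp; the last joint's range is limited). The gripper opens to 85 mm and grips with 20 to 120 N. Pads are 22 mm wide; open, the fingers measure 114 mm over their backs; the gripper's body (76 mm by 85 mm) begins 54 mm behind the grasp point. The pads swing forward as they close: fully open they stand 13 mm farther back than shut.
Start: joints at [0, 0.213, -0.034, 1.323, 0, 1.571], TCP at [0.5, 0, 0.405] pointing down, gripper open.
Joint ranges: [-2.98, 2.98], [-0.74, 1.72], [-1.14, 1.35], [-2.1, 2.04], [-1.57, 1.44], [-3.14, 3.14]. Speed limits (rad/s): [1.89, 1.89, 2.39, 2.57, 3.14, 3.14].

### API

Orientations are given as a unit quaternion [x, y, z, w].
In Python, from bench import robot, vision gives the robot as it stands. The module is installed in compiled form; this text tells all that it offers.
- The arm moves only by the shell command python3 -m inch 'ROWS' [OPENING] [FORCE]. ROWS is a JSON object whose one key "series" holds a list of rows, each a list of 2 entries, a list of its own where there are three numbers: the shift along the tool's x, y, z in mm, then the turn about the tool's z in degrees. A call has exactly 5 rows; each row is the pose to reach, as a shift and turn from the pose commanded when the call began, along the tool's axes at that moment; what a row does not reach only later rows make up. A row lasts 1/8 s, in which the tool goes at most 62.5 mm and 10.7 degrees, less where a joint would pass 70% of its speed; a pose out of reach is approached as far as the arm can. A call with a gripper value outside its range is refused whole. OPENING is the finger opening in mm, from 0 to 85.4, set as the call begins (- or left out, the last holds). The fingers move at their own pace and stop on an object; FORCE is the grip in N (left out, the last holds). Time passes only in rows, so rows that repeat a pose let the fingers close, or fill a call up. It gives the time, the measured TCP pose, the force, the opening and the grip force at its end, in the units of the state.
- robot.get_obs(): the state, without advancing time (a new reading comes with each control period).
- vision.capture(name): name is "scene" or "side" or "wrist"; returns a dict with "img" (384x512x3 uint8, red, green, blue), "K" (3x3 intrinsics, pixels), "camera_from_world" (4x4, takes a point from world to camera coordinates); the wrist camera has in their place "mount" (4x4, takes a point from camera to tool coordinates, whose origin is the TCP and whose axes are the flange's). Camera axes: x right, y down, z forward; pixel columns grow to the right and rows downward; lengths in m; the calibration is good to about 2 mm. A picture is of the moment at which its call begins: read the wrist's pose just before it. There is no depth.
- robot.hand_in(): hands the job in; it is judged then, once.
The state is a dict: "time_s": time; "qpos": joint angles; "qvel": joint speeds; "tau": joint torques, N m; "ee_pos": TCP position; "eef_rot": TCP orientation; "force": force on the tool from outside, world axes, zero at the start; "moment": the same for the moment, N m; "grip_width": finger opening in m; "gripper_force": force on a finger pad.
Only numpy, scipy, OpenCV 4.12 (cv2) and the standard library are available. Lean on these libraries where they do the work, as an engineer would, in place of code of your own. Each camera call takes 0.05 s, during which the arm holds its last target. There are 200 camera calls.

## Working session

There is one attempt and no reset: what is moved stays moved. The work goes in short steps, Python scripts to look and compute and a shell command to move; the robot and the scene stay as the last step left them, time stands still between calls to the robot, and variables do not carry over. Pictures are saved under pics/ and viewed, at most 10 in all, crops included, and the job is handed in when it is done.

```bash
mkdir -p pics
python3 - <<'E'
from bench import robot, vision
import cv2,numpy as np
o=robot.get_obs();print(o['time_s'],o['ee_pos'],o['eef_rot'],o['grip_width'])
ims=[]
for n in ['scene','side']:
    c=vision.capture(n);np.savez('cam_'+n,**{k:v for k,v in c.items()});cv2.imwrite(f'pics/{n}0.png',c['img'][:,:,::-1]);print(n,c['K'].tolist(),np.round(c['camera_from_world'],3).tolist())
E
```

```text
0.0 [ 4.99864382e-01 -6.53286524e-06  4.04225877e-01] [ 7.07104815e-01  7.07108535e-01 -3.79458927e-04 -3.95391612e-04] 0.0857678710573853
scene [[369.8377363083461, 0.0, 259.21543241238896], [0.0, 369.8377363083461, 190.06590680389021], [0.0, 0.0, 1.0]] [[0.518, 0.855, 0.012, -0.234], [0.469, -0.272, -0.84, -0.218], [-0.716, 0.441, -0.542, 1.126], [0.0, 0.0, 0.0, 1.0]]
side [[347.08233344363606, 0.0, 254.6591604717666], [0.0, 347.08233344363606, 191.33983444711816], [0.0, 0.0, 1.0]] [[0.953, -0.301, 0.018, -0.488], [-0.194, -0.659, -0.727, 0.129], [0.231, 0.689, -0.687, 0.627], [0.0, 0.0, 0.0, 1.0]]
```

View pics/scene0.png

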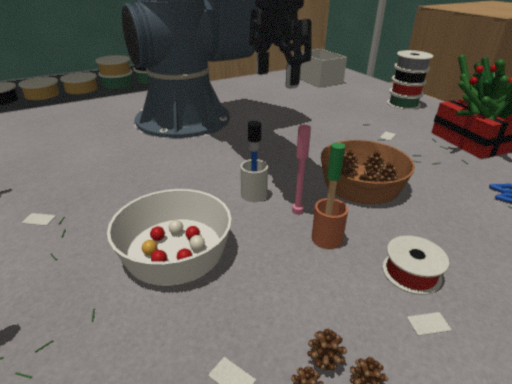

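View pics/side0.png

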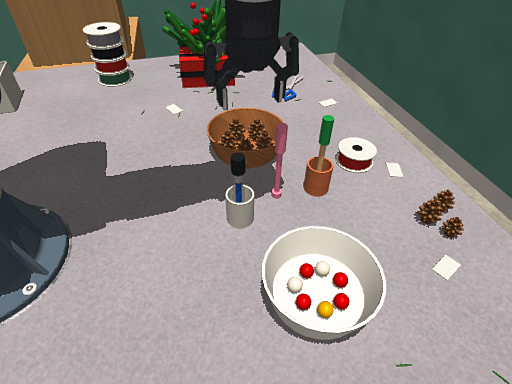

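Candidates for the stirrer: the green-handled stick in the terracotta jar (scene 336,165; side 326,130), the pink look-alike (scene 303,170; side 280,160) and the blue/black brush in the white jar (scene 254,150; side 239,185). By the description I choose the green one. The white bowl is at scene (172,235) and side (322,283), with the gold bead at (150,247) and (325,309). The wooden pine-cone bowl at (366,170) is not meant.

```bash
cat > h.py <<'E'
import cv2,numpy as np
def load(n): d=np.load(f'cam_{n}.npz'); return d['img'],d['K'],d['camera_from_world']
def comp(mask,seed):
    n,l,s,c=cv2.connectedComponentsWithStats(mask.astype(np.uint8))
    ys,xs=np.where(mask); i=np.argmin((xs-seed[0])**2+(ys-seed[1])**2)
    return l==l[ys[i],xs[i]]
def rays(K,T,uv):
    d=np.c_[uv,np.ones(len(uv))]@np.linalg.inv(K).T
    return -T[:3,:3].T@T[:3,3], d@T[:3,:3]
def az(K,T,m):  # bisector azimuth of silhouette
    y,x=np.where(m);o,d=rays(K,T,np.c_[x,y].astype(float));a=np.unwrap(np.arctan2(d[:,1],d[:,0]))
    return o,(a.min()+a.max())/2,a.max()-a.min()
def cross(oa):
    A=[];b=[]
    for o,a,_ in oa: n=np.array([-np.sin(a),np.cos(a)]);A.append(n);b.append(n@o[:2])
    p=np.linalg.solve(A,b); return p,[np.linalg.norm(p-o[:2])*np.sin(w/2) for o,a,w in oa]
MASK={'jar':lambda h,s,v:((h<12)|(h>175))&(s>110)&(v>60),'green':lambda h,s,v:(h>45)&(h<80)&(s>120)&(v>50),
'gold':lambda h,s,v:(h>15)&(h<30)&(s>150)&(v>120),'bowl':lambda h,s,v:(s<45)&(v>150)}
def m(img,k,seed):
    h,s,v=cv2.split(cv2.cvtColor(img,cv2.COLOR_RGB2HSV)); return comp(MASK[k](h.astype(int),s,v),seed)
E
python3 - <<'E'
from h import *
S={'jar':((330,228),(318,180)),'green':((336,165),(326,130)),'gold':((150,247),(325,309)),'bowl':((150,270),(300,320))}
C={n:load(n) for n in('scene','side')}
vis={n:C[n][0].copy() for n in C}
for k in S:
    oa=[]
    for n,s in zip(C,S[k]):
        mm=m(C[n][0],k,s); ys,xs=np.where(mm);print(k,n,mm.sum(),xs.min(),xs.max(),ys.min(),ys.max());vis[n][mm]=vis[n][mm]//2+np.array([0,0,127],np.uint8)
        oa.append(az(C[n][1],C[n][2],mm))
    print(k,*cross(oa))
# stirrer axis from grip lines
N=[]
for n,s in zip(C,S['green']):
    mm=m(C[n][0],'green',s); y,x=np.where(mm); vx,vy,x0,y0=cv2.fitLine(np.c_[x,y].astype(np.float32),2,0,.01,.01).ravel()
    o,d=rays(C[n][1],C[n][2],np.array([[x0,y0],[x0+30*vx,y0+30*vy]])); nn=np.cross(*d);nn/=np.linalg.norm(nn);N.append((nn,nn@o))
ax=np.cross(N[0][0],N[1][0]);ax/=np.linalg.norm(ax);ax*=np.sign(ax[2]);print('axis',ax)
for z in(0.005,.07,.15,.185): print(z,np.linalg.solve([N[0][0][:2],N[1][0][:2]],[N[0][1]-N[0][0][2]*z,N[1][1]-N[1][0][2]*z]))
a=cv2.resize(vis['scene'][120:280,100:400],None,fx=2,fy=2);b=cv2.resize(vis['side'][100:350,210:410],None,fx=1,fy=1)
out=np.zeros((320,800,3),np.uint8);out[:,:600]=a;out[:250,600:]=b
cv2.imwrite('pics/mask.png',out[:,:,::-1])
E
```

```text
jar scene 1344 312 347 198 248
jar side 825 304 332 157 195
jar [0.66051329 0.01337101] [np.float64(0.027336822077867536), np.float64(0.027297424511881184)]
green scene 446 327 344 143 179
green side 304 319 333 115 145
green [0.65835773 0.01069653] [np.float64(0.00999205257997303), np.float64(0.009932792746902152)]
gold scene 116 143 155 240 251
gold side 200 318 332 301 317
gold [ 0.54540111 -0.26802153] [np.float64(0.010371415903031252), np.float64(0.011676280442219265)]
bowl scene 4231 106 231 188 264
bowl side 96622 0 511 43 383
bowl [ 0.44214628 -0.19998358] [np.float64(0.12015503454368795), np.float64(0.2798215610637584)]
axis [0.00247899 0.00523029 0.99998325]
0.005 [0.65813335 0.00994733]
0.07 [0.65829449 0.0102873 ]
0.15 [0.65849281 0.01070573]
0.185 [0.65857958 0.01088879]
```

View pics/mask.png

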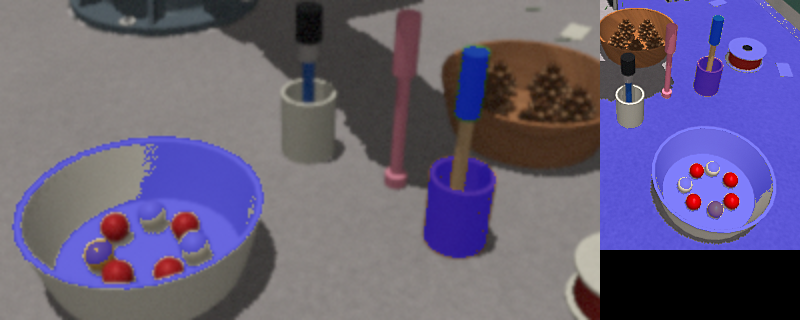

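Crop confirms the green stirrer in the terracotta jar (crop 472,85) masks cleanly, separate from pink (405,95) and the brush (308,60). The bowl mask leaks into the bench, so I'll separate it by chroma, and locate the obstacles too.

Run:
```python
from h import *
C={n:load(n) for n in('scene','side')}
oa=[];po=[];bo=[]
for n,sb,sp,sk in zip(C,((150,270),(300,320)),((303,150),(282,140)),((254,133),(238,166))):
    img,K,T=C[n];lab=cv2.cvtColor(img,cv2.COLOR_RGB2LAB).astype(int)
    for q in (sb,(60,300) if n=='scene' else (150,300)): print(n,q,lab[q[1],q[0]])
    x0,y0,x1,y1=(90,170,250,300) if n=='scene' else (245,215,400,350)
    mm=np.zeros(img.shape[:2],bool);mm[y0:y1,x0:x1]=(lab[y0:y1,x0:x1,2]>=130)
    mm=cv2.morphologyEx(mm.astype(np.uint8),cv2.MORPH_OPEN,np.ones((3,3)))>0
    mm=comp(mm,sb);ys,xs=np.where(mm);print(mm.sum(),xs.min(),xs.max(),ys.min(),ys.max());oa.append(az(K,T,mm))
    h,s,v=[c.astype(int) for c in cv2.split(cv2.cvtColor(img,cv2.COLOR_RGB2HSV))]
    pm=comp((h>160)&(h<178)&(s>70)&(v>90),sp);ys,xs=np.where(pm);print('pink',pm.sum(),xs.min(),xs.max(),ys.min(),ys.max());po.append(az(K,T,pm))
    bm=comp((v<60),sk);ys,xs=np.where(bm);print('black',bm.sum(),xs.min(),xs.max(),ys.min(),ys.max());bo.append(az(K,T,bm))
print('bowl',*cross(oa));print('pink',*cross(po));print('brush',*cross(bo))
```

```text
scene (150, 270) [114 127 134]
scene (60, 300) [143 130 130]
15643 90 249 170 299
pink 731 293 309 125 213
black 347 245 264 119 143
side (300, 320) [253 128 130]
side (150, 300) [190 132 128]
6964 264 382 228 330
pink 605 272 287 123 198
black 305 230 245 153 175
bowl [ 0.54590926 -0.23696766] [np.float64(0.13674785823721725), np.float64(0.09119045453865371)]
pink [0.56690133 0.01741203] [np.float64(0.010650453387149757), np.float64(0.010527315366859377)]
brush [ 0.46965374 -0.02353186] [np.float64(0.018081524226740756), np.float64(0.013216082744133424)]
```

Run:
```python
from h import *
C={n:load(n) for n in('scene','side')}
for t in (0,1):
  oa=[];ctr=[]
  for n,sb in zip(C,((150,270),(300,320))):
    img,K,T=C[n];lab=cv2.cvtColor(img,cv2.COLOR_RGB2LAB).astype(int)
    x0,y0,x1,y1=(90,170,250,300) if n=='scene' else (245,215,400,350)
    mm=np.zeros(img.shape[:2],bool);mm[y0:y1,x0:x1]=(lab[y0:y1,x0:x1,1]<=128+t)&(lab[y0:y1,x0:x1,2]>=129)
    mm=cv2.morphologyEx(mm.astype(np.uint8),cv2.MORPH_OPEN,np.ones((3,3)))>0
    mm=comp(mm,sb);ys,xs=np.where(mm);print(n,mm.sum(),xs.min(),xs.max(),ys.min(),ys.max());oa.append(az(K,T,mm))
    # rim: upper (far) hull edge projected to z=.062
    hull=cv2.convexHull(np.c_[xs,ys].astype(np.int32))[:,0].astype(float)
    o,d=rays(K,T,hull);p=o+d*((.062-o[2])/d[:,2])[:,None]
    f=p[hull[:,1]<np.median(hull[:,1])][:,:2]
    s=np.linalg.lstsq(np.c_[2*f,np.ones(len(f))],(f**2).sum(1),rcond=None)[0];print(' rimfit',s[:2],np.sqrt(s[2]+s[:2]@s[:2]))
  print('bowl',*cross(oa))
# bead positions z=.018
for n in C:
    img,K,T=C[n];h,s,v=[c.astype(int) for c in cv2.split(cv2.cvtColor(img,cv2.COLOR_RGB2HSV))]
    x0,y0,x1,y1=(90,170,250,300) if n=='scene' else (245,215,400,350)
    r=(((h<8)|(h>172)|((h>15)&(h<30)))&(s>150)&(v>90))[y0:y1,x0:x1]
    k,l,st,c=cv2.connectedComponentsWithStats(r.astype(np.uint8))
    c=c[1:][st[1:,4]>50]+[x0,y0];o,d=rays(K,T,c);print(n,np.round((o+d*((.018-o[2])/d[:,2])[:,None])[:,:2],3).tolist())
```

```text
scene 7907 106 231 189 285
 rimfit [ 0.54954511 -0.22851355] 0.09782032352068512
side 3713 274 362 235 330
 rimfit [ 0.54502426 -0.22639698] 0.06951326198347804
bowl [ 0.55230716 -0.22873501] [np.float64(0.09710986731634848), np.float64(0.07495759124465705)]
scene 8907 104 235 187 289
 rimfit [ 0.54533843 -0.22601182] 0.09880216841884466
side 6944 264 382 228 330
 rimfit [ 0.5509812  -0.23077532] 0.09325878947579845
bowl [ 0.55273234 -0.22782785] [np.float64(0.10115617826223013), np.float64(0.09404446260141562)]
scene [[0.512, -0.245], [0.54, -0.192], [0.556, -0.265], [0.586, -0.225]]
side [[0.545, -0.194], [0.593, -0.228], [0.516, -0.247], [0.576, -0.264], [0.544, -0.269]]
```

Bowl ≈ (0.5505, −0.2285), stirrer ≈ (0.6583, 0.0105), jar ≈ (0.6605, 0.0134), pink stick ≈ (0.567, 0.017). Tool x = world y, tool y = world x. Moving over the stirrer.

```bash
python3 -m inch '{"series":[[[4,50,0],0],[[8,105,0],0],[[10.5,158.5,0],0],[[10.5,158.5,0],0],[[10.5,158.5,0],0]]}' 60 50
python3 - <<'E'
from bench import robot, vision
from h import *
from scipy.spatial.transform import Rotation as R
o=robot.get_obs();c=vision.capture('wrist');T=np.eye(4);T[:3,:3]=R.from_quat(o['eef_rot']).as_matrix();T[:3,3]=o['ee_pos']
W=np.linalg.inv(T@c['mount']);P=np.array([o['ee_pos']])
for z in(.185,.155):
    q=W@[.6583,.0105,z,1];q=c['K']@q[:3];print('expected px',q[:2]/q[2])
h,s,v=[a.astype(int) for a in cv2.split(cv2.cvtColor(c['img'],cv2.COLOR_RGB2HSV))]
g=(h>45)&(h<85)&(s>120)&(v>40);k,l,st,ce=cv2.connectedComponentsWithStats(g.astype(np.uint8));print(st[1:][st[1:,4]>100],ce[1:][st[1:,4]>100])
cv2.imwrite('pics/w1.png',c['img'][:,:,::-1])
E
```

```text
time_s: 0.72
ee_pos: [0.6583, 0.0105, 0.404]
eef_rot: [0.707, 0.707, -0.001, -0.0]
force: [-0.6, -0.2, 0.0]
grip_width: 0.0602
gripper_force: 0.0
expected px [258.23631351 216.47013832]
expected px [258.39075733 201.10280927]
[] []
```

View pics/w1.png

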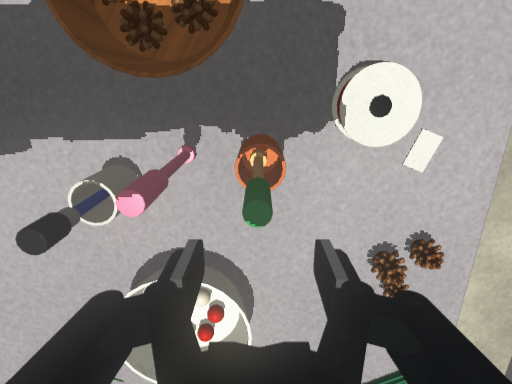

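The wrist view shows the green grip top at (257,212), against an expected (258,216). It is centred between the fingers, with pink clear at (135,200). Descending and gripping.

```bash
python3 -m inch '{"series":[[[0,0,35],0],[[0,0,70],0],[[0,0,94],0],[[0,0,94],0],[[0,0,94],0]]}' 60 50 && python3 -m inch '{"series":[[[0,0,0],0],[[0,0,0],0],[[0,0,0],0],[[0,0,0],0],[[0,0,0],0]]}' 10 50
```

```text
time_s: 1.4
ee_pos: [0.6582, 0.0105, 0.3127]
eef_rot: [0.707, 0.707, 0.001, 0.001]
force: [-0.6, 0.3, 0.4]
grip_width: 0.0602
gripper_force: 0.0
time_s: 2.02
ee_pos: [0.6584, 0.0105, 0.3115]
eef_rot: [0.707, 0.707, 0.0, 0.0]
force: [-2.4, -0.3, 7.7]
grip_width: 0.021
gripper_force: 48.5
```

```bash
python3 -m inch '{"series":[[[0,0,-30],0],[[0,0,-70],0],[[0,0,-105],0],[[0,0,-110],0],[[-20,0,-110],0]]}' && python3 -m inch '{"series":[[[-40,0,0],0],[[-90,-20,0],0],[[-140,-60,0],0],[[-185,-95,0],0],[[-219,-108,0],0]]}' && python3 -m inch '{"series":[[[0,0,0],0],[[0,0,0],0],[[0,0,0],0],[[0,0,0],0],[[0,0,0],0]]}'
python3 - <<'E'
from bench import robot, vision
from h import *
ims=[]
for n in('scene','side'):
    c=vision.capture(n);np.savez('cam1_'+n,**c);i=c['img']
    ims.append(i[90:330,60:360] if n=='scene' else i[90:330,200:500])
cv2.imwrite('pics/b.png',cv2.resize(np.hstack(ims),(800,320))[:,:,::-1])
E
```

```text
time_s: 2.65
ee_pos: [0.6586, -0.0091, 0.4205]
eef_rot: [0.706, 0.708, 0.0, 0.0]
force: [0.0, -0.5, -1.2]
grip_width: 0.0212
gripper_force: 49.2
time_s: 3.28
ee_pos: [0.548, -0.231, 0.42]
eef_rot: [0.708, 0.706, -0.0, -0.001]
force: [0.3, 0.8, -0.9]
grip_width: 0.0212
gripper_force: 49.2
time_s: 3.9
ee_pos: [0.5507, -0.2281, 0.4206]
eef_rot: [0.707, 0.707, -0.0, -0.0]
force: [0.6, -0.7, -0.6]
grip_width: 0.0209
gripper_force: 49.2
```

View pics/b.png

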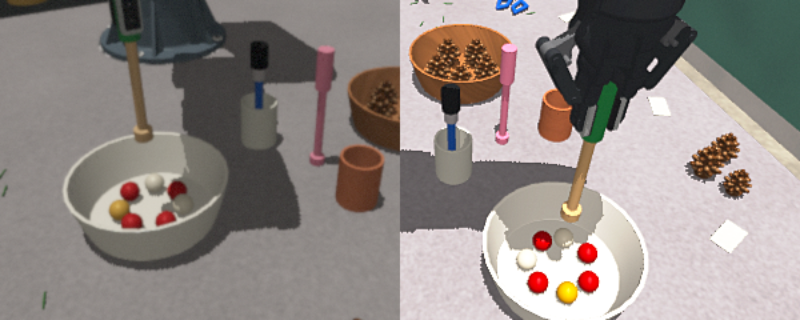

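The stirrer is held, foot at scene (167,190) and side (329,248), above the bowl; all seven beads are in place. A quick foot check follows.

Run:
```python
import numpy as np,cv2
P=[];
for n,uv in(('scene',(167.3,189.8)),('side',(329,248))):
    d=np.load(f'cam1_{n}.npz');M=d['K']@d['camera_from_world'][:3];P.append((M,np.array(uv,float)))
    q=M@[.5507,-.2281,.121,1];print(n,q[:2]/q[2])
X=cv2.triangulatePoints(P[0][0],P[1][0],P[0][1],P[1][1]);print((X[:3]/X[3]).ravel())
```

```text
scene [166.20470175 190.26099061]
side [327.62124927 248.47698292]
[ 0.55269597 -0.22752435  0.12207243]
```

```bash
python3 -m inch '{"series":[[[0,0,40],0],[[0,0,75],0],[[0,0,100],0],[[0,0,106],0],[[0,0,106],0]]}' && python3 -m inch '{"series":[[[0,-8,0],0],[[0,-18,0],0],[[0,-28,0],0],[[0,-34,0],0],[[0,-34,0],0]]}'
```

```text
time_s: 4.62
ee_pos: [0.5506, -0.2285, 0.3152]
eef_rot: [0.707, 0.707, 0.0, 0.0]
force: [0.9, 0.1, -0.0]
grip_width: 0.0208
gripper_force: 49.2
time_s: 5.25
ee_pos: [0.5161, -0.2286, 0.315]
eef_rot: [0.707, 0.707, 0.0, 0.0]
force: [-0.1, 0.1, -0.7]
grip_width: 0.0209
gripper_force: 49.2
```

```bash
python3 -m inch '{"series":[[[-10.5,1.7,0],0],[[-20,6.5,0],0],[[-27.5,14,0],0],[[-32.3,23.5,0],0],[[-34,34,0],0]]}' && python3 -m inch '{"series":[[[1.7,10.5,0],0],[[6.5,20,0],0],[[14,27.5,0],0],[[23.5,32.3,0],0],[[34,34,0],0]]}'
python3 - <<'E'
from bench import vision
from h import *
ims=[]
for n in('scene','side'):
    i=vision.capture(n)['img'];ims.append(i[90:330,60:360] if n=='scene' else i[90:330,200:500])
cv2.imwrite('pics/c.png',cv2.resize(np.hstack(ims),(800,320))[:,:,::-1])
E
```

```text
time_s: 5.88
ee_pos: [0.5513, -0.2628, 0.3145]
eef_rot: [0.707, 0.707, 0.0, -0.0]
force: [-0.7, -0.9, -1.0]
grip_width: 0.0214
gripper_force: 49.2
time_s: 6.5
ee_pos: [0.5847, -0.2276, 0.3147]
eef_rot: [0.707, 0.707, -0.0, -0.0]
force: [-0.9, 0.3, 0.0]
grip_width: 0.021
gripper_force: 49.2
```

View pics/c.png

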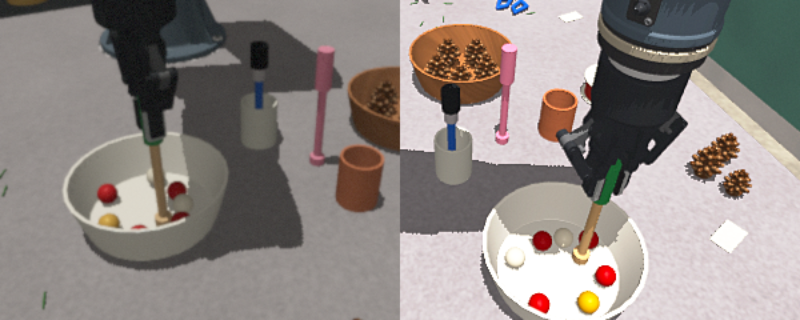

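The foot (crop 162,219 / 581,257) is on the far side, the gold bead has moved (588,302) and all beads are in the bowl. Finishing the turn, with a little overlap and a hold.

```bash
python3 -m inch '{"series":[[[10.5,-1.7,0],0],[[20,-6.5,0],0],[[27.5,-14,0],0],[[32.3,-23.5,0],0],[[34,-34,0],0]]}' && python3 -m inch '{"series":[[[-1.7,-10.5,0],0],[[-6.5,-20,0],0],[[-14,-27.5,0],0],[[-23.5,-32.3,0],0],[[-34,-34,0],0]]}' && python3 -m inch '{"series":[[[0,0,0],0],[[-3,0,0],0],[[-6,0,0],0],[[-6,0,0],0],[[-6,0,0],0]]}';  python3 - <<'E'
from bench import vision
from h import *
ims=[]
for n in('scene','side'):
    i=vision.capture(n)['img'];ims.append(i[90:330,60:360] if n=='scene' else i[90:330,200:500])
cv2.imwrite('pics/d.png',cv2.resize(np.hstack(ims),(800,320))[:,:,::-1])
E
```

```text
time_s: 7.22
ee_pos: [0.5497, -0.1942, 0.3148]
eef_rot: [0.707, 0.707, 0.0, 0.0]
force: [-0.2, -0.4, -0.7]
grip_width: 0.021
gripper_force: 49.2
time_s: 7.85
ee_pos: [0.5163, -0.2294, 0.3147]
eef_rot: [0.707, 0.707, 0.0, 0.0]
force: [-0.2, -0.4, -0.1]
grip_width: 0.0208
gripper_force: 49.2
time_s: 8.48
ee_pos: [0.5165, -0.2344, 0.3147]
eef_rot: [0.707, 0.707, -0.0, -0.0]
force: [-0.1, -0.3, -0.1]
grip_width: 0.0208
gripper_force: 49.2
```

View pics/d.png

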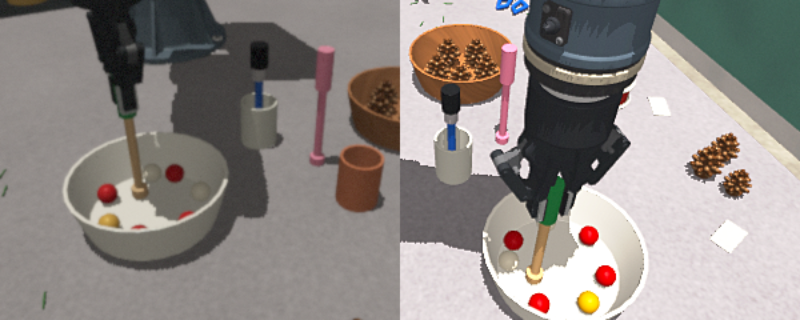

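The foot (crop 139,190 / 535,275) is back on the near side. Gold is now at side crop (588,302), against (567,292) at the start, so it has shifted about 20 mm, and the beads are inside the bowl. Lifting and returning to the jar.

```bash
python3 -m inch '{"series":[[[0,0,-30],0],[[0,0,-70],0],[[0,0,-106],0],[[0,0,-106],0],[[0,0,-106],0]]}' && python3 -m inch '{"series":[[[0,40,0],0],[[20,85,0],0],[[55,125,0],0],[[100,143,0],0],[[145,143,0],0]]}' && python3 -m inch '{"series":[[[40,0,0],0],[[75,0,0],0],[[102,0,0],0],[[102,0,0],0],[[102,0,0],0]]}'
python3 - <<'E'
from bench import vision
from h import *
ims=[]
for n in('scene','side'):
    c=vision.capture(n);np.savez('cam2_'+n,**c);i=c['img'];q=c['K']@(c['camera_from_world']@[.6605,.0134,.121,1])[:3];print(n,q[:2]/q[2])
    ims.append(i[90:330,160:460] if n=='scene' else i[60:300,180:480])
cv2.imwrite('pics/e.png',cv2.resize(np.hstack(ims),(800,320))[:,:,::-1])
E
```

```text
time_s: 9.2
ee_pos: [0.5165, -0.2344, 0.4201]
eef_rot: [0.707, 0.707, -0.0, -0.0]
force: [0.5, 0.8, -1.0]
grip_width: 0.0206
gripper_force: 49.2
time_s: 9.82
ee_pos: [0.6605, -0.0879, 0.4181]
eef_rot: [0.707, 0.707, -0.001, -0.001]
force: [0.2, -0.5, 0.1]
grip_width: 0.0211
gripper_force: 49.3
time_s: 10.45
ee_pos: [0.6594, 0.0121, 0.4198]
eef_rot: [0.707, 0.707, -0.001, -0.0]
force: [-0.3, -0.3, -0.5]
grip_width: 0.0207
gripper_force: 49.3
scene [334.7314033  181.45758712]
side [323.46706764 144.20178215]
```

View pics/e.png

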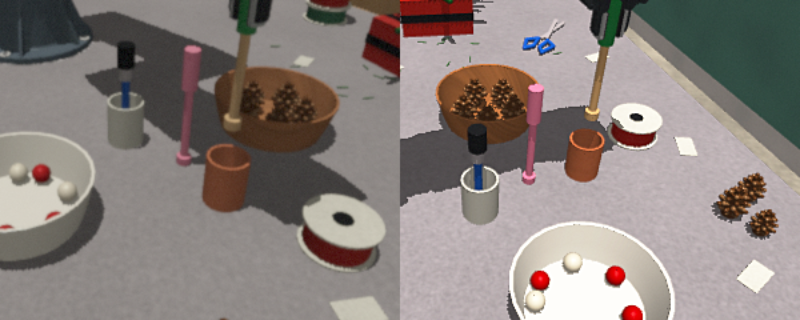

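The foot is at scene (335,181) and side (325,145), right on the predicted jar axis. Lowering, releasing and retreating straight up.

```bash
python3 -m inch '{"series":[[[0,0,35],0],[[0,0,70],0],[[0,0,95],0],[[0,0,107],0],[[0,0,107],0]]}' && python3 -m inch '{"series":[[[0,0,0],0],[[0,0,0],0],[[0,0,0],0],[[0,0,0],0],[[0,0,0],0]]}' 50 && python3 -m inch '{"series":[[[0,0,-15],0],[[0,0,-40],0],[[0,0,-75],0],[[0,0,-100],0],[[0,0,-100],0]]}'
python3 - <<'E'
from bench import vision,robot
from h import *
ims=[]
for n in('scene','side'):
    i=vision.capture(n)['img']
    ims.append(i[80:320,90:390] if n=='scene' else i[100:340,180:480])
cv2.imwrite('pics/f.png',cv2.resize(np.hstack(ims),(800,320))[:,:,::-1])
E
```

```text
time_s: 11.18
ee_pos: [0.6595, 0.012, 0.3136]
eef_rot: [0.707, 0.707, -0.0, -0.0]
force: [-0.9, -0.8, -0.2]
grip_width: 0.0207
gripper_force: 49.4
time_s: 11.8
ee_pos: [0.6595, 0.0125, 0.3138]
eef_rot: [0.707, 0.707, 0.0, 0.0]
force: [0.1, -0.4, -1.1]
grip_width: 0.0498
gripper_force: 0.0
time_s: 12.42
ee_pos: [0.6597, 0.0125, 0.4167]
eef_rot: [0.707, 0.707, 0.002, 0.001]
force: [-0.5, 0.9, -1.8]
grip_width: 0.0504
gripper_force: 0.0
```

View pics/f.png

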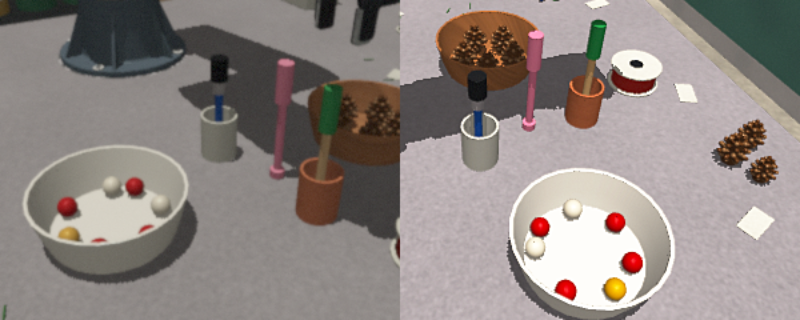

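The stirrer stands upright in the terracotta jar (crop 322,150 / 590,80), all seven beads are in the bowl with gold at (615,288), and the gripper is clear. Handing in.

```bash
python3 -c "
from bench import robot
print(robot.hand_in())"
```

```text
the job is handed in; nothing more can be done
None
```

The job is handed in, but `hand_in()` gave no verdict: I stirred one full counterclockwise turn from and back to the near side, the gold bead shifted by about 20 mm (estimated from the images), all seven beads stayed in the bowl, and the stirrer stands released in its terracotta jar at about 12.5 s.

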